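# Heft the sauce bottles: back on the stand or off to be refilled

### The job

Three squeeze bottles of sauce have come back to the counter, in front of you between the bottle stand and the pan, and you cannot see how full they are. Lift each one to feel its weight: stand those that are more than half full upright in the holes of the steel bottle stand, and those that are less than half full upright in the steel pan, to go for refilling (one that is just about half full may go to either). Set them down without dropping any or knocking one over, and leave the small things lying around where they are.

Things in the scene. Friction and masses are not known exactly. Their poses are not given: they have to be found in the camera images.
- bottle_a_mid (a point): one of three identical opaque red squeeze bottles with white caps, standing between the bottle stand and the pan (any like it far off to the right is no part of the job); 187 mm tall, 59 mm across (to the eye slightly waisted; take it as a plain cylinder up to 166 mm, grasp it below 150 mm). Point on its axis half-way up, 93.5 mm above its underside, z up
- bottle_b_mid (a point): one of three identical opaque red squeeze bottles with white caps, standing between the bottle stand and the pan (any like it far off to the right is no part of the job); 187 mm tall, 59 mm across (to the eye slightly waisted; take it as a plain cylinder up to 166 mm, grasp it below 150 mm). Point on its axis half-way up, 93.5 mm above its underside, z up
- bottle_c_mid (a point): one of three identical opaque red squeeze bottles with white caps, standing between the bottle stand and the pan (any like it far off to the right is no part of the job); 187 mm tall, 59 mm across (to the eye slightly waisted; take it as a plain cylinder up to 166 mm, grasp it below 150 mm). Point on its axis half-way up, 93.5 mm above its underside, z up
- bottle_a: the same bottle as bottle_a_mid; this point is the centre of its underside. What is left in it cannot be seen: a bottle weighs 0.12 kg empty, 0.36 kg half full and 0.60 kg full; each has its own unknown weight, 0.14 to 0.58 kg
- bottle_b: the same bottle as bottle_b_mid; this point is the centre of its underside. What is left in it cannot be seen: a bottle weighs 0.12 kg empty, 0.36 kg half full and 0.60 kg full; each has its own unknown weight, 0.14 to 0.58 kg
- bottle_c: the same bottle as bottle_c_mid; this point is the centre of its underside. What is left in it cannot be seen: a bottle weighs 0.12 kg empty, 0.36 kg half full and 0.60 kg full; each has its own unknown weight, 0.14 to 0.58 kg
- bottle_stand: stainless steel bottle stand, fixed, 290 x 104 x 74 mm, two shelves, the upper one with a row of three round holes; origin at the centre of its underside, long side along its x axis
- stand_hole1 (a point): first (-x) hole of the bottle stand: the point is on the hole's axis on the lower shelf, where the bottle's underside rests, 10 mm above the worktop; its x axis runs along the row of three holes. Hole 66 mm across, 90 mm from the next, in the upper shelf whose top is 74 mm above the worktop (64 mm above this point)
- stand_hole2 (a point): middle hole of the bottle stand: the point is on the hole's axis on the lower shelf, where the bottle's underside rests, 10 mm above the worktop; its x axis runs along the row of three holes. Hole 66 mm across, 90 mm from the next, in the upper shelf whose top is 74 mm above the worktop (64 mm above this point)
- stand_hole3 (a point): last (+x) hole of the bottle stand: the point is on the hole's axis on the lower shelf, where the bottle's underside rests, 10 mm above the worktop; its x axis runs along the row of three holes. Hole 66 mm across, 90 mm from the next, in the upper shelf whose top is 74 mm above the worktop (64 mm above this point)
- refill_pan: shallow stainless steel kitchen pan without holes, fixed, 290 x 132 mm over its flange, 65 mm deep; origin at the centre of its underside, long side along its x axis
- pan_floor (a point): centre of the pan's inner floor, 3 mm above the worktop, x along the pan. Inside the pan measures 260 x 102 mm with corners of 17 mm radius: the three bottles fit in a row along x, 85 mm apart
- shaker_mid (a point): a bystander to be left where it is: salt shaker, 40 mm across, 81 mm tall; point on its axis half-way up
- dip_cup_mid (a point): a bystander to be left where it is: small black sauce cup, 51 mm across, 29 mm tall; point on its axis half-way up
- cutlery_mid (a point): a bystander to be left where it is: paper-wrapped cutlery, 24 x 150 x 9 mm, lying along its y axis; point at its centre
- sachet_mid (a point): a bystander to be left where it is: condiment sachet, 56 x 34 x 16 mm; point at its centre
Not all that is in view belongs to the job. Leave any purple or turquoise look-alike of the bottle_a alone.

How it is judged:
By the outcome, as a careful person would: the job done as asked, in the order asked, and still so for the second after the job is handed in, with the robot touching nothing.
It also fails if it takes over 67 s, if anything falls off the work surface, if the arm or the gripper's body presses on something with over 40 N, if the wrist force passes 120 N, or if a joint passes its speed limit or range.

### The arm

A 6-joint arm with a two-finger parallel gripper is mounted at the origin on a cart in front of the work surface, level with it; the furniture and walls round the work are solid. World frame = base frame: x ahead of the robot, y to its left, z up, the work surface at z = 0. Lengths are in m, angles in rad, forces in N, time in s.
With the tool pointing down it reaches from about 0.25 to 0.775 m from the base axis. Payload 4 kg.
Tool frame: the origin (TCP) lies at the centre of the arm's flange, where the gripper is bolted on; the fingertips stand 199 mm ahead of it and the grasp point (between the pads) lies 180 mm ahead of it (robot.tcp_to_tips is the z of the fingertips in the tool frame, in m); z points along the fingers, y is the line along which they close (so a half turn about z gives the same grasp; the last joint's range is limited). The gripper opens to 94 mm and grips with 3 to 60 N. Pads are 16 mm wide; open, the fingers measure 119 mm over their backs; the gripper's body (75 mm by 177 mm) begins 78 mm behind the grasp point.
Start: joints at [-1.413, 0.087, 1.371, -0, 1.684, -0.103], TCP at [0.142, -0.531, 0.405] pointing down, gripper open.
Joint ranges: [-3.1, 3.1], [-0.76, 2.03], [0.27, 2.55], [-1.08, 4.22], [0.17, 2.65], [-2.57, 2.57]. Speed limits (rad/s): [2.79, 2.79, 3.14, 3.14, 3.14, 3.14].

### API

Orientations are given as [roll, pitch, yaw] about the fixed x, y, z axes, in that order (R = Rz(yaw) Ry(pitch) Rx(roll)).
In Python, from bench import robot gives the robot as it stands.
- The arm moves only by the tool play_rows, never from a script. Its arguments are lists of equal length, an entry for each row: "translation": the shift along the tool's x, y, z scaled (see below), a list of three; "twist": the turn, a rotation vector about the tool's x, y, z scaled (see below), a list of three; "gripper": the opening, from -1 (shut) to 1 (fully open). A call has 1 to 8 rows; each row shifts and turns the commanded pose from where the row before left it, along the tool's axes as they then stand; what a row does not reach is not made up. The controller multiplies each number of a shift by 0.04 m and each number of a turn by 0.1 rad. A row lasts 1/10 s, in which the tool goes at most 50 mm and 8.59 degrees, less where a joint would pass 70% of its speed; a pose out of reach is approached as far as the arm can. A call with a number of a shift or a turn outside -1 to 1 is refused whole. A call with a gripper value outside its range is refused whole. The fingers move at their own pace and stop on an object; the grip force is fixed at half the most. Time passes only in rows, so rows that do not move let the fingers close. It gives the time, the measured TCP pose, the force, the opening and the grip force at its end, in the units of the state.
- robot.get_obs(): the state, without advancing time (a new reading comes with each control period).
- robot.snapshot(name): name is "scene" or "top" or "wrist"; returns the picture (400x640x3 uint8, red, green, blue); there is no depth.
- robot.camera_model(name): a dict with "camera_matrix" (3x3 intrinsics, pixels), "k1" (the pictures are not rectified: a ray, as slopes to the right and down, at radius r is drawn at 1 + k1 r^2 times it, then the intrinsics apply), "rvec" (rotation vector, rad) and "tvec" (3), from world to camera coordinates, as OpenCV has them. Camera axes: x right, y down, z forward; pixel columns grow to the right and rows downward; lengths in m; the calibration is good to about 2 mm. A picture is of the moment at which its call begins: read the wrist's pose just before it. camera_model takes no time and is no camera call; for the wrist camera it gives the pose at the moment of the call.
- robot.close_job(): hands the job in; it is judged then, once.
Trained networks look in the newest picture that a camera, given by its name, has taken for a name from the list of things; names that differ only in an ending like _2 or _b are one class to them, and where a whole thing is asked for, a point or a joint stands for the part that bears it (a point fixed in the world has none). Each returns a list of dicts, best first, with "score" (0 to 1); they miss things now and then, are a little off and sometimes report something else, mostly with a low value. They report only what shows in the picture. A call takes as long as a camera call. They do not tell look-alikes from the thing itself.
- robot.recognise(name, camera): "centre" ([x, y, z] in m, in world coordinates, good to about 4 mm: the middle of the surface that is visible of it).
- robot.spot_point(name, camera): "centre" ([x, y, z] in m, in world coordinates, good to about 4 mm: a listed point, or the origin of a listed thing).
The state is a dict: "time": time; "joint_positions": joint angles; "qvel": joint speeds; "joint_torque": joint torques, N m; "tool_pos": TCP position; "ee_rot": TCP orientation; "wrist_force": force on the tool from outside, world axes, zero at the start; "wrist_torque": the same for the moment, N m; "width": finger opening in m; "finger_force": force on a finger pad.
Only numpy, scipy, OpenCV 4.12 (cv2) and the standard library are available. Lean on these libraries where they do the work, as an engineer would, in place of code of your own. Each camera call takes 0.05 s, during which the arm holds its last target. There are 200 camera calls.

## Working session

There is one attempt and no reset: what is moved stays moved. The work goes in short steps, Python scripts to look and compute and a tool call to move; the robot and the scene stay as the last step left them, time stands still between calls to the robot, and variables do not carry over. Pictures are saved under pics/ and viewed, at most 12 in all, crops included, and the job is handed in when it is done.

Besides the shell and the picture viewer there is one more tool, called as a command line: name --argument value ..., lists and objects as JSON in quotes. play_rows: Moves the arm, as the interface text tells. Its arguments: {"type":"object","properties":{"translation":{"type":"array","items":{"type":"array","items":{"type":"number","minimum":-1,"maximum":1}}},"twist":{"type":"array","items":{"type":"array","items":{"type":"number","minimum":-1,"maximum":1}}},"gripper":{"type":"array","items":{"type":"number"}}},"required":["translation","twist","gripper"]}

```bash
ls; mkdir -p pics; python3 - <<'E'
from bench import robot
import cv2
for c in("scene","top"):
    cv2.imwrite(f"pics/{c}0.png",robot.snapshot(c)[:,:,::-1])
    for n in ["bottle_a_mid","bottle_stand","stand_hole1","stand_hole2","stand_hole3","pan_floor","shaker_mid","dip_cup_mid","cutlery_mid","sachet_mid"]:
        print(c,n,[(round(d["score"],2),[round(float(v),3) for v in d["centre"]]) for d in robot.spot_point(n,c)])
o=robot.get_obs();print(o)
E
```

```text
pics
scene bottle_a_mid [(0.73, [0.728, -0.195, 0.097]), (0.63, [0.431, 0.062, 0.096])]
scene bottle_stand [(0.49, [0.495, 0.264, 0.003])]
scene stand_hole1 []
scene stand_hole2 []
scene stand_hole3 []
scene pan_floor [(0.96, [0.494, 0.266, 0.004])]
scene shaker_mid [(0.85, [0.633, -0.133, 0.044]), (0.59, [0.58, -0.001, 0.0])]
scene dip_cup_mid [(0.44, [0.553, -0.115, 0.016])]
scene cutlery_mid [(0.67, [0.634, -0.131, 0.04])]
scene sachet_mid [(0.59, [0.364, 0.064, 0.01])]
top bottle_a_mid [(0.86, [0.439, 0.059, 0.092]), (0.73, [0.56, 0.102, 0.094]), (0.44, [0.367, -0.102, 0.007])]
top bottle_stand []
top stand_hole1 [(0.95, [0.59, -0.275, 0.01]), (0.91, [0.406, -0.283, 0.009]), (0.74, [0.499, -0.278, 0.002]), (0.72, [0.501, -0.284, 0.007])]
top stand_hole2 [(0.95, [0.59, -0.275, 0.01]), (0.91, [0.406, -0.283, 0.009]), (0.74, [0.499, -0.278, 0.002]), (0.72, [0.501, -0.284, 0.007])]
top stand_hole3 [(0.95, [0.59, -0.275, 0.01]), (0.91, [0.406, -0.283, 0.009]), (0.74, [0.499, -0.278, 0.002]), (0.72, [0.501, -0.284, 0.007])]
top pan_floor [(0.66, [0.493, 0.27, 0.007])]
top shaker_mid [(
[... 165 characters left out ...]
0.008])]
{'time': 1.1, 'joint_positions': array([-1.41304283e+00,  8.72018140e-02,  1.37069086e+00,  6.75370143e-06,
        1.68357222e+00, -1.03076012e-01]), 'qvel': array([ 0.0014283 , -0.00099193, -0.00066788,  0.00023113, -0.0009493 ,
        0.00255641]), 'joint_torque': array([ 5.79343287e-04, -3.40052605e+01, -3.02601171e+01,  7.18097691e-02,
        2.38300458e-02,  3.67423425e-06]), 'tool_pos': array([ 0.14184547, -0.53140111,  0.40470953]), 'ee_rot': array([3.14146488e+00, 6.47074494e-06, 2.60830266e-01]), 'wrist_force': array([-0.29861127, -0.08406984, -0.06844267]), 'wrist_torque': array([-0.01193837,  0.02102981, -0.03081899]), 'finger_force': 0.0, 'width': 0.09382427163245216}
```

View pics/scene0.png

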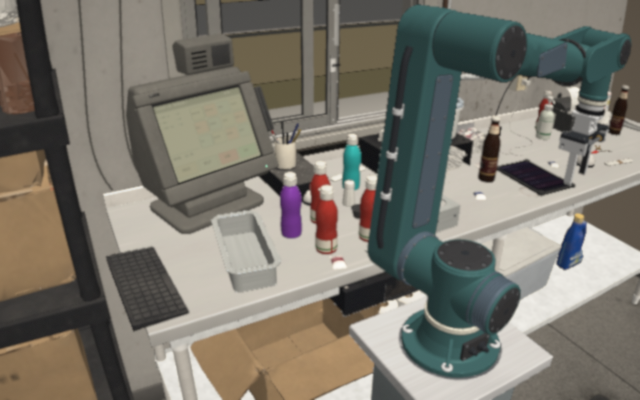

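View pics/top0.png

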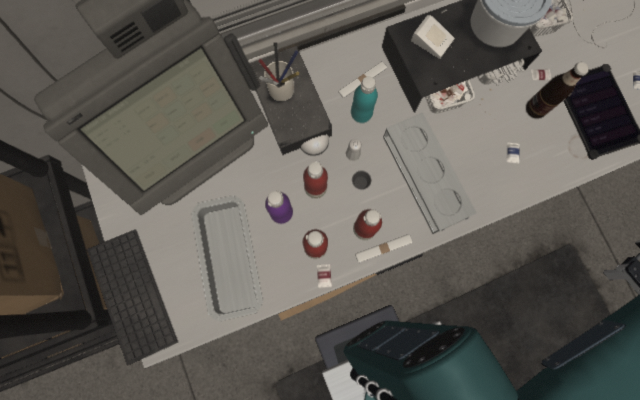

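```bash
cat > h.py <<'E'
import numpy as np, cv2
from bench import robot
def w2p(P,c="top",m=None):
    m=m or robot.camera_model(c); R=cv2.Rodrigues(np.array(m["rvec"]))[0]
    p=np.atleast_2d(P)@R.T+np.ravel(m["tvec"]); s=p[:,:2]/p[:,2:]; s=s*(1+m["k1"]*(s**2).sum(1,keepdims=True))
    K=np.array(m["camera_matrix"]); return s*[K[0,0],K[1,1]]+K[:2,2]
def p2w(uv,z,c="top",m=None):
    m=m or robot.camera_model(c); R=cv2.Rodrigues(np.array(m["rvec"]))[0]; t=np.ravel(m["tvec"])
    n=cv2.undistortPoints(np.array(uv,float).reshape(-1,1,2),np.array(m["camera_matrix"],float),np.array([m["k1"],0,0,0,0.])).reshape(-1,2)
    d=np.c_[n,np.ones(len(n))]@R; C=-R.T@t
    return C+d*((z-C[2])/d[:,2])[:,None]
E
python3 - <<'E'
from h import *
im=cv2.imread("pics/top0.png")
print("caps",p2w([(316,169),(316,237),(373,216),(275,199),(368,82)],.18).round(3).tolist())
print("table",p2w([(270,130),(300,150),(330,130),(250,130),(315,152)],0.).round(3).tolist())
print("term base?",p2w([(160,205),(250,130),(220,35)],.1).round(3).tolist())
# candidate overlay
P=[]
out=cv2.resize(im[110:350,170:490],None,fx=2.5,fy=2.5,interpolation=cv2.INTER_CUBIC)
def dr(pts,col):
    q=((w2p(pts)-[170,110])*2.5+1.2).astype(int); cv2.polylines(out,[q.reshape(-1,1,2)],False,col,1)
a=np.linspace(0,6.3,50)
for x,y in p2w([(316,169),(316,237),(373,216)],.18)[:,:2]:
    for z,r in((0,.0295),(.166,.0295),(.187,.012)): dr(np.c_[x+r*np.cos(a),y+r*np.sin(a),0*a+z],(0,255,255))
for x,y in((.406,-.283),(.498,-.279),(.590,-.275)): dr(np.c_[x+.033*np.cos(a),y+.033*np.sin(a),0*a+.074],(0,255,0))
cx,cy=.494,.267
for hx,hy,z in((.13,.051,.065),(.145,.066,.065)):
    dr(np.array([[cx+i*hx,cy+j*hy,z] for i,j in((1,1),(1,-1),(-1,-1),(-1,1),(1,1))]),(0,0,255))
cv2.imwrite("pics/ov1.png",out)
E
```

```text
caps [[0.578, -0.003, 0.18], [0.437, 0.055, 0.18], [0.432, -0.078, 0.18], [0.549, 0.107, 0.18], [0.728, -0.196, 0.18]]
table [[0.775, 0.052, 0.0], [0.692, -0.002, 0.0], [0.714, -0.098, 0.0], [0.796, 0.103, 0.0], [0.671, -0.037, 0.0]]
term base? [[0.659, 0.368, 0.1], [0.754, 0.102, 0.1], [1.033, 0.084, 0.1]]
```

View pics/ov1.png

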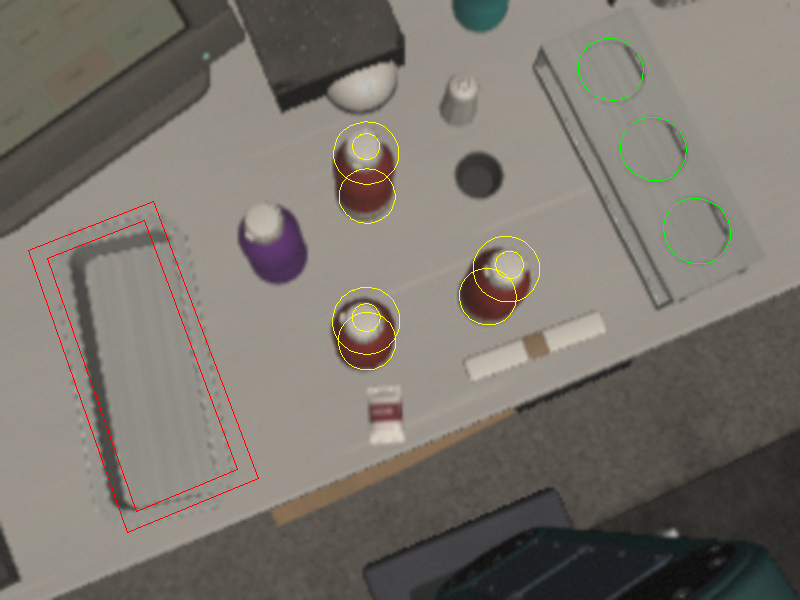

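play_rows --translation '[[0, 0, -0.33], [0, 0, -0.33], [0, 0, -0.34], [0.645, -0.8275, 0], [0.645, -0.8275, 0], [0.645, -0.8275, 0], [0.645, -0.8275, 0], [0.645, -0.8275, 0]]' --twist '[[0, 0, 0.87], [0, 0, 0.87], [0, 0, 0.87], [0, 0, 0], [0, 0, 0], [0, 0, 0], [0, 0, 0], [0, 0, 0]]' --gripper '[1, 1, 1, 1, 1, 1, 1, 1]'

```text
time: 1.9
tool_pos: [0.2715, -0.3645, 0.4448]
ee_rot: [3.141, -0.0, -0.001]
wrist_force: [0.7, 0.4, 0.3]
width: 0.0941
finger_force: 0.0
```

play_rows --translation '[[0.645, -0.8275, 0], [0.645, -0.8275, 0], [0.645, -0.8275, 0], [0.645, -0.8275, 0], [0.645, -0.8275, 0], [0, 0, 0], [0, 0, 0], [0, 0, 0]]' --twist '[[0, 0, 0], [0, 0, 0], [0, 0, 0], [0, 0, 0], [0, 0, 0], [0, 0, 0], [0, 0, 0], [0, 0, 0]]' --gripper '[1, 1, 1, 1, 1, 1, 1, 1]'

```text
time: 2.7
tool_pos: [0.3995, -0.2011, 0.4447]
ee_rot: [3.141, 0.0, -0.001]
wrist_force: [-0.0, 0.6, -0.1]
width: 0.0939
finger_force: 0.0
```

```bash
python3 - <<'E'
from h import *
m=robot.camera_model("wrist"); im=robot.snapshot("wrist")[:,:,::-1].copy()
o=robot.get_obs(); print(o["tool_pos"],o["ee_rot"],o["wrist_force"],o["time"])
for n in("stand_hole1","bottle_a_mid"): print(n,[(round(d["score"],2),np.round(d["centre"],3).tolist()) for d in robot.spot_point(n,"wrist")])
a=np.linspace(0,6.3,50)
def dr(pts,col): cv2.polylines(im,[w2p(pts,m=m).astype(int).reshape(-1,1,2)],False,col,1)
for x,y in((.437,.055),(.432,-.078),(.578,-.003)):
    for z,r in((0,.0295),(.166,.0295),(.187,.012)): dr(np.c_[x+r*np.cos(a),y+r*np.sin(a),0*a+z],(0,255,255))
for x,y in((.406,-.283),(.498,-.279),(.590,-.275)): dr(np.c_[x+.033*np.cos(a),y+.033*np.sin(a),0*a+.074],(0,255,0))
cv2.imwrite("pics/w1.png",im)
c=np.array([(62,237),(172,222),(238,500),(100,515)])/2.5+[170,110]
q=p2w(c,.065);print(q.round(3).tolist(),q.mean(0))
E
```

```text
[ 0.39934807 -0.20132848  0.44465695] [ 3.14114884e+00  2.95795485e-04 -2.03710942e-03] [-0.89113944  1.07523882 -0.10152086] 2.75
stand_hole1 [(0.79, [0.588, -0.276, 0.012]), (0.68, [0.41, -0.278, 0.009])]
bottle_a_mid [(0.67, [0.437, 0.06, 0.092]), (0.62, [0.555, 0.106, 0.093])]
[[0.638, 0.297, 0.065], [0.61, 0.191, 0.065], [0.336, 0.225, 0.065], [0.372, 0.351, 0.065]] [0.48904409 0.26583551 0.065     ]
```

View pics/w1.png

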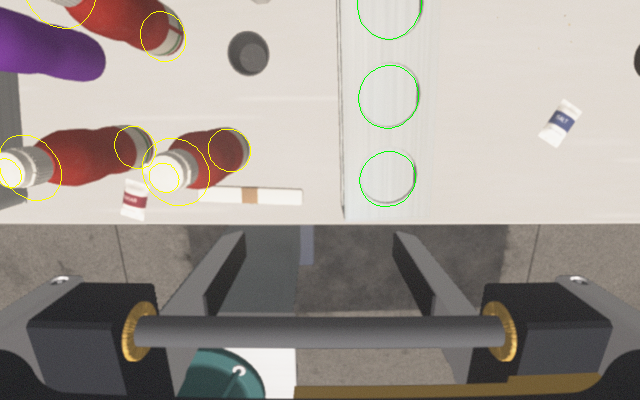

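play_rows --translation '[[0.203, -0.77, 0], [0.203, -0.77, 0], [0.203, -0.77, 0], [0.203, -0.77, 0], [0, 0, 0.842], [0, 0, 0.842], [0, 0, 0.842], [0, 0, 0.842]]' --twist '[[0, 0, 0], [0, 0, 0], [0, 0, 0], [0, 0, 0], [0, 0, 0], [0, 0, 0], [0, 0, 0], [0, 0, 0]]' --gripper '[1, 1, 1, 1, 1, 1, 1, 1]'

```text
time: 3.65
tool_pos: [0.432, -0.0781, 0.3088]
ee_rot: [3.141, -0.001, -0.002]
wrist_force: [0.3, -0.3, -0.3]
width: 0.0942
finger_force: 0.0
```

play_rows --translation '[[0, 0, 0], [0, 0, 0], [0, 0, 0], [0, 0, 0], [0, 0, 0], [0, 0, 0], [0, 0, 0], [0, 0, 0]]' --twist '[[0, 0, 0], [0, 0, 0], [0, 0, 0], [0, 0, 0], [0, 0, 0], [0, 0, 0], [0, 0, 0], [0, 0, 0]]' --gripper '[1, -1, -1, -1, -1, -1, -1, -1]'

```text
time: 4.45
tool_pos: [0.4327, -0.0772, 0.3111]
ee_rot: [3.141, -0.002, 0.0]
wrist_force: [-0.2, 1.9, 5.2]
width: 0.0589
finger_force: 30.0
```

play_rows --translation '[[0, 0, -0.5], [0, 0, -0.75], [0, 0, -0.75], [0, 0, -0.75], [0, 0, 0], [0, 0, 0], [0, 0, 0], [0, 0, 0]]' --twist '[[0, 0, 0], [0, 0, 0], [0, 0, 0], [0, 0, 0], [0, 0, 0], [0, 0, 0], [0, 0, 0], [0, 0, 0]]' --gripper '[-1, -1, -1, -1, -1, -1, -1, -1]'

```text
time: 5.25
tool_pos: [0.4321, -0.0772, 0.4171]
ee_rot: [-3.14, 0.005, -0.0]
wrist_force: [-0.0, -0.1, -5.0]
width: 0.0589
finger_force: 30.0
```

play_rows --translation '[[0, 0, 0], [0, 0, 0]]' --twist '[[0, 0, 0], [0, 0, 0]]' --gripper '[-1, -1]'

```text
time: 5.45
tool_pos: [0.4323, -0.0773, 0.419]
ee_rot: [-3.141, 0.002, -0.0]
wrist_force: [-0.9, 0.4, -4.6]
width: 0.0584
finger_force: 30.0
```

```bash
python3 - <<'E'
from h import *
for i in range(4):
    im=robot.snapshot("wrist") ; o=robot.get_obs(); print(o["time"],o["wrist_force"].round(2),o["wrist_torque"].round(3),o["tool_pos"].round(4),o["joint_torque"].round(2))
E
```

```text
5.5 [ 0.19  1.14 -5.67] [-0.001 -0.001  0.023] [ 0.4324 -0.0773  0.4193] [ -0.   -25.55 -32.95   0.04  -0.06  -0.  ]
5.55 [ 0.26 -1.07 -5.43] [ 0.027  0.002 -0.063] [ 0.4324 -0.0773  0.4196] [ -0.   -25.56 -32.97   0.04  -0.06  -0.  ]
5.6 [ 0.26 -0.8  -5.53] [ 0.023 -0.003 -0.031] [ 0.4324 -0.0772  0.4198] [ -0.   -25.58 -33.     0.04  -0.07  -0.  ]
5.65 [ 0.51 -0.35 -5.19] [ 0.052  0.019 -0.016] [ 0.4324 -0.0773  0.4199] [ -0.   -25.6  -33.03   0.04  -0.07   0.  ]
```

play_rows --translation '[[-0.102, 0.5, 0], [-0.102, 0.9, 0], [-0.102, 0.95, 0], [-0.102, 0.95, 0], [-0.102, 0.95, 0], [-0.102, 0.842, 0], [0, 0, 0], [0, 0, 0]]' --twist '[[0, 0, 0], [0, 0, 0], [0, 0, 0], [0, 0, 0], [0, 0, 0], [0, 0, 0], [0, 0, 0], [0, 0, 0]]' --gripper '[-1, -1, -1, -1, -1, -1, -1, -1]'

```text
time: 6.45
tool_pos: [0.4077, -0.2815, 0.4196]
ee_rot: [-3.14, 0.0, -0.002]
wrist_force: [0.4, 1.2, -4.6]
width: 0.0589
finger_force: 30.0
```

play_rows --translation '[[0, 0, 0], [0, 0, 0], [0, 0, 0]]' --twist '[[0, 0, 0], [0, 0, 0], [0, 0, 0]]' --gripper '[-1, -1, -1]'

```text
time: 6.75
tool_pos: [0.4081, -0.28, 0.4202]
ee_rot: [3.141, -0.0, 0.001]
wrist_force: [-0.0, -0.3, -5.9]
width: 0.0587
finger_force: 30.0
```

```bash
cat > ov.py <<'E'
from h import *
import sys
a=np.linspace(0,6.3,80)
def view(name,bots,zb,holes,cams=("wrist","top"),s=None):
    o=robot.get_obs(); print(o["tool_pos"].round(4),o["ee_rot"].round(3),o["wrist_force"].round(2),o["time"])
    ims=[]
    for c in cams:
        m=robot.camera_model(c); im=robot.snapshot(c)[:,:,::-1].copy(); k=2 if c=="wrist" else 4
        cc=w2p([[*bots[0],zb+.05]],m=m)[0]; W,H=800//k//1,300//k
        x0=int(np.clip(cc[0]-W/2,0,640-W));y0=int(np.clip(cc[1]-H/2,0,400-H))
        im=cv2.resize(im[y0:y0+H,x0:x0+W],None,fx=k,fy=k,interpolation=cv2.INTER_CUBIC)
        def dr(pts,col): cv2.polylines(im,[((w2p(pts,m=m)-[x0,y0]+.5)*k).astype(int).reshape(-1,1,2)],False,col,1)
        for x,y in bots:
            for z,r in((0,.0295),(.166,.0295)): dr(np.c_[x+r*np.cos(a),y+r*np.sin(a),0*a+z+zb],(0,255,255))
        for x,y in holes: dr(np.c_[x+.033*np.cos(a),y+.033*np.sin(a),0*a+.074],(0,255,0))
        ims.append(im)
    cv2.imwrite("pics/%s.png"%name,np.vstack(ims))
E
python3 - <<'E'
from ov import *
t=robot.get_obs()["tool_pos"]
view("h1",[t[:2]],t[2]-.311,[(.408,-.281),(.498,-.279),(.588,-.277)])
E
```

```text
[ 0.4081 -0.28    0.4202] [ 3.141e+00 -0.000e+00  1.000e-03] [-0.03 -0.28 -5.93] 6.75
```

View pics/h1.png

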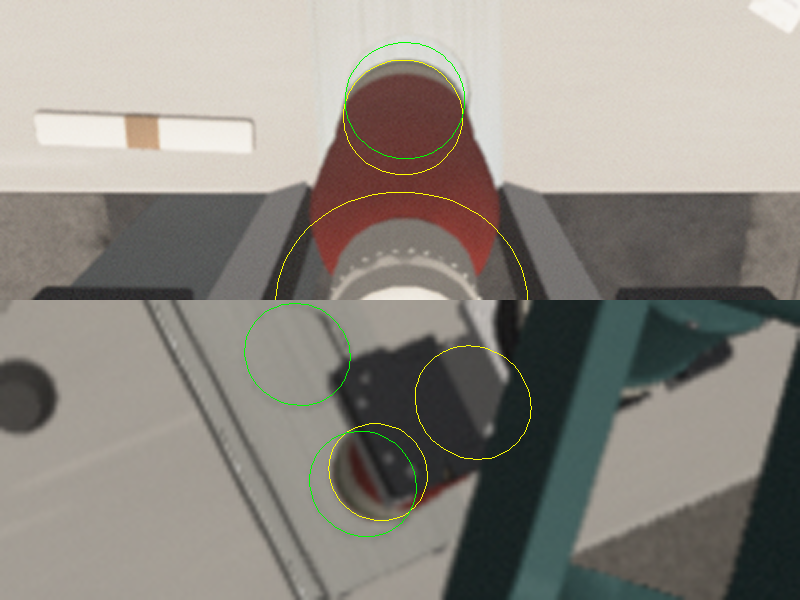

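```bash
python3 - <<'E'
from ov import *
m=robot.camera_model("wrist"); im=robot.snapshot("wrist")[:,:,::-1].copy()
t=robot.get_obs()["tool_pos"]; zb=t[2]-.311; print(t)
for n in("stand_hole1","bottle_a"): print(n,[(round(d["score"],2),np.round(d["centre"],4).tolist()) for d in robot.spot_point(n,"wrist")])
hc=w2p([[.408,-.281,.074]],m=m)[0]; x0,y0=int(hc[0]-50),int(hc[1]-45)
cr=cv2.resize(im[y0:y0+70,x0:x0+100],None,fx=8,fy=8,interpolation=cv2.INTER_CUBIC)
cr=cv2.createCLAHE(4,(4,4)).apply(cv2.cvtColor(cr,cv2.COLOR_BGR2GRAY)); cr=cv2.cvtColor(cr,8)
for (x,y,z,r,c) in((.408,-.281,.074,.033,(0,255,0)),(t[0],t[1],zb,.0295,(0,255,255))):
    cv2.polylines(cr,[((w2p(np.c_[x+r*np.cos(a),y+r*np.sin(a),0*a+z],m=m)-[x0,y0]+.5)*8).astype(int).reshape(-1,1,2)],False,c,1)
cv2.imwrite("pics/h1z.png",cr)
E
```

```text
[ 0.40800575 -0.28037312  0.42010553]
stand_hole1 [(0.85, [0.4977, -0.2818, 0.009]), (0.82, [0.5874, -0.2742, 0.0099]), (0.58, [0.4095, -0.2772, 0.0081])]
bottle_a [(0.97, [0.5543, 0.1044, 0.0008]), (0.96, [0.5843, -0.0016, 0.0007]), (0.71, [0.438, 0.0612, 0.0044]), (0.71, [0.4028, -0.2802, 0.1106])]
```

View pics/h1z.png

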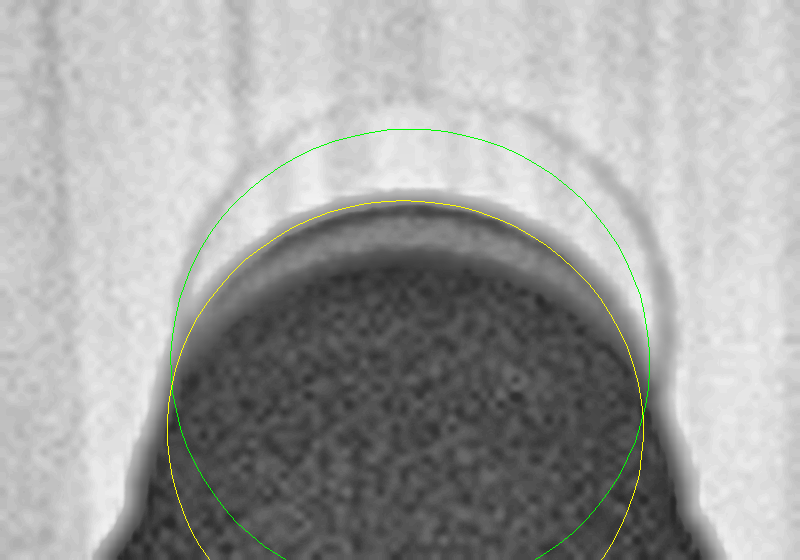

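play_rows --translation '[[0.09, 0.035, 0], [0, 0, 0], [0, 0, 0.4], [0, 0, 0.4], [0, 0, 0.4], [0, 0, 0.3], [0, 0, 0], [0, 0, 0]]' --twist '[[0, 0, 0], [0, 0, 0], [0, 0, 0], [0, 0, 0], [0, 0, 0], [0, 0, 0], [0, 0, 0], [0, 0, 0]]' --gripper '[-1, -1, -1, -1, -1, -1, -1, -1]'

```text
time: 7.8
tool_pos: [0.4116, -0.2824, 0.3601]
ee_rot: [3.142, -0.0, -0.0]
wrist_force: [0.2, -1.0, -5.3]
width: 0.0586
finger_force: 30.0
```

play_rows --translation '[[0, 0, 0.3], [0, 0, 0.3], [0, 0, 0.25], [0, 0, 0.08], [0, 0, 0.04], [0, 0, 0]]' --twist '[[0, 0, 0], [0, 0, 0], [0, 0, 0], [0, 0, 0], [0, 0, 0], [0, 0, 0]]' --gripper '[-1, -1, -1, -1, -1, -1]'

```text
time: 8.4
tool_pos: [0.4116, -0.2824, 0.3213]
ee_rot: [3.141, -0.001, -0.0]
wrist_force: [0.5, -0.3, -5.4]
width: 0.0589
finger_force: 30.0
```

Still hanging; creep down a little.

play_rows --translation '[[0, 0, 0.03], [0, 0, 0.03], [0, 0, 0]]' --twist '[[0, 0, 0], [0, 0, 0], [0, 0, 0]]' --gripper '[-1, -1, -1]'

```text
time: 8.7
tool_pos: [0.4116, -0.2824, 0.3212]
ee_rot: [3.14, -0.002, -0.0]
wrist_force: [-2.0, 1.6, 5.9]
width: 0.0586
finger_force: 30.0
```

play_rows --translation '[[0, 0, 0], [0, 0, 0], [0, 0, 0], [0, 0, 0], [0, 0, -0.4], [0, 0, -0.9], [0, 0, -0.9], [0, 0, -0.9]]' --twist '[[0, 0, 0], [0, 0, 0], [0, 0, 0], [0, 0, 0], [0, 0, 0], [0, 0, 0], [0, 0, 0], [0, 0, 0]]' --gripper '[1, 1, 1, 1, 1, 1, 1, 1]'

```text
time: 9.5
tool_pos: [0.4114, -0.2823, 0.4438]
ee_rot: [-3.142, 0.0, -0.0]
wrist_force: [-0.4, -0.2, -0.6]
width: 0.094
finger_force: 0.0
```

play_rows --translation '[[0.073, -0.945, 0], [0.073, -0.945, 0], [0.073, -0.945, 0], [0.073, -0.945, 0], [0.073, -0.945, 0], [0.073, -0.945, 0], [0.073, -0.945, 0], [0.073, -0.945, 0]]' --twist '[[0, 0, 0], [0, 0, 0], [0, 0, 0], [0, 0, 0], [0, 0, 0], [0, 0, 0], [0, 0, 0], [0, 0, 0]]' --gripper '[1, 1, 1, 1, 1, 1, 1, 1]'

```text
time: 10.3
tool_pos: [0.4347, 0.0216, 0.4428]
ee_rot: [3.141, -0.001, -0.0]
wrist_force: [0.1, -0.2, -0.5]
width: 0.0938
finger_force: 0.0
```

play_rows --translation '[[0.073, -0.945, 0], [0, 0, 0], [0, 0, 0]]' --twist '[[0, 0, 0], [0, 0, 0], [0, 0, 0]]' --gripper '[1, 1, 1]'

```text
time: 10.6
tool_pos: [0.4378, 0.0584, 0.4426]
ee_rot: [3.141, 0.0, 0.002]
wrist_force: [-1.4, -0.8, -0.1]
width: 0.094
finger_force: 0.0
```

```bash
python3 - <<'E'
from ov import *
view("a1",[(.438,.058),(.58,-.003)],0,[])
m=robot.camera_model("wrist")
for n in("stand_hole1","bottle_a","pan_floor"): print(n,[(round(d["score"],2),np.round(d["centre"],4).tolist()) for d in robot.spot_point(n,"wrist")])
E
```

```text
[0.4378 0.0584 0.4426] [3.141e+00 0.000e+00 2.000e-03] [-1.38 -0.79 -0.05] 10.6
stand_hole1 [(0.94, [0.5031, -0.2791, 0.0079]), (0.88, [0.5872, -0.2754, 0.0089]), (0.8, [0.4114, -0.2794, 0.0094])]
bottle_a [(0.94, [0.4384, 0.0598, 0.0033]), (0.86, [0.4095, -0.2839, 0.0097]), (0.79, [0.5557, 0.1054, -0.0006]), (0.74, [0.5839, -0.0015, 0.0017])]
pan_floor [(0.92, [0.4936, 0.2701, -0.0008]), (0.53, [0.4131, -0.2789, 0.0109]), (0.26, [0.5531, -0.1189, 0.0169])]
```

View pics/a1.png

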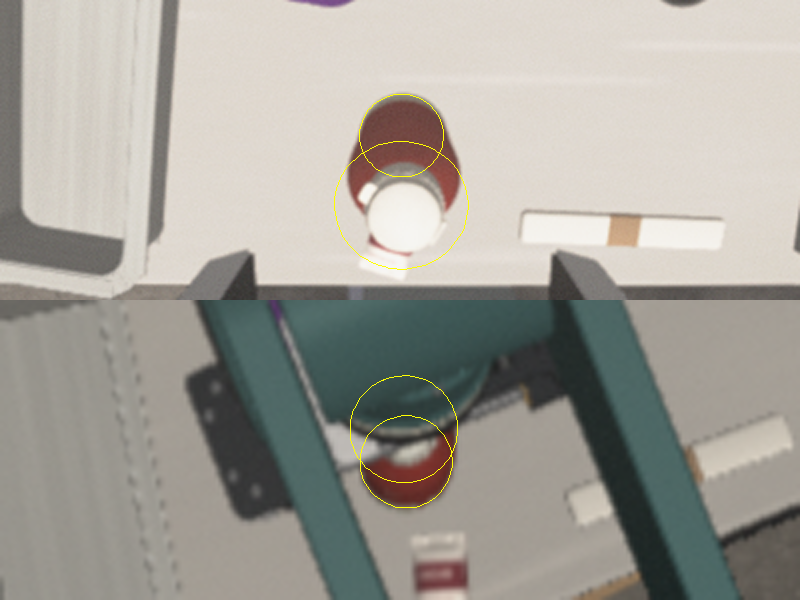

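play_rows --translation '[[0, 0, 0.82], [0, 0, 0.82], [0, 0, 0.82], [0, 0, 0.82], [0, 0, 0], [0, 0, 0], [0, 0, 0], [0, 0, 0]]' --twist '[[0, 0, 0], [0, 0, 0], [0, 0, 0], [0, 0, 0], [0, 0, 0], [0, 0, 0], [0, 0, 0], [0, 0, 0]]' --gripper '[1, 1, 1, 1, 1, -1, -1, -1]'

```text
time: 11.65
tool_pos: [0.4385, 0.0577, 0.3139]
ee_rot: [3.142, -0.004, -0.001]
wrist_force: [0.4, -0.7, -0.7]
width: 0.073
finger_force: 0.0
```

play_rows --translation '[[0, 0, 0], [0, 0, 0], [0, 0, 0], [0, 0, 0], [0, 0, -0.5], [0, 0, -0.75], [0, 0, -0.75], [0, 0, -0.75]]' --twist '[[0, 0, 0], [0, 0, 0], [0, 0, 0], [0, 0, 0], [0, 0, 0], [0, 0, 0], [0, 0, 0], [0, 0, 0]]' --gripper '[-1, -1, -1, -1, -1, -1, -1, -1]'

```text
time: 12.45
tool_pos: [0.4375, 0.0579, 0.4207]
ee_rot: [-3.142, 0.004, -0.0]
wrist_force: [0.3, -1.0, -3.1]
width: 0.0591
finger_force: 30.0
```

play_rows --translation '[[0, 0, 0], [0, 0, 0], [0, 0, 0], [0, 0, 0], [0, 0, 0], [0, 0, 0]]' --twist '[[0, 0, 0], [0, 0, 0], [0, 0, 0], [0, 0, 0], [0, 0, 0], [0, 0, 0]]' --gripper '[-1, -1, -1, -1, -1, -1]'

```text
time: 13.05
tool_pos: [0.4378, 0.0579, 0.4206]
ee_rot: [3.142, 0.002, -0.0]
wrist_force: [-0.2, -1.0, -3.4]
width: 0.0585
finger_force: 30.0
```

```bash
python3 - <<'E'
from h import *
f=[]
for i in range(8):
    im=robot.snapshot("wrist") ; o=robot.get_obs(); f.append(o["wrist_force"])
print(o["time"],np.mean(f,0),np.std(f,0),o["tool_pos"],o["width"])
cv2.imwrite("pics/wp.png",im[:,:,::-1])
E
```

```text
13.45 [ 0.06112211  0.18168892 -3.59981218] [0.40373937 0.58927114 0.35331806] [0.43780612 0.05785083 0.42161293] 0.058744628126633315
```

```bash
python3 - <<'E'
from h import *
f=[];j=[]
for i in range(30):
    im=robot.snapshot("wrist") ; o=robot.get_obs(); f.append(o["wrist_force"]);j.append(o["joint_torque"])
print(o["time"],np.mean(f,0),np.std(f,0)/30**.5,o["tool_pos"],np.mean(j,0).round(3))
E
```

```text
14.95 [ 0.14213715 -0.12638296 -3.94196297] [0.09541995 0.09714996 0.10347561] [0.43781457 0.05785174 0.42154045] [-0.0000e+00 -2.5231e+01 -3.2310e+01  1.5000e-02 -7.3000e-02  0.0000e+00]
```

play_rows --translation '[[0, 0, 0.6], [0, 0, 0.8], [0, 0, 0.7], [0, 0, 0.5], [0, 0, 0.08], [0, 0, 0.03], [0, 0, 0.03], [0, 0, 0]]' --twist '[[0, 0, 0], [0, 0, 0], [0, 0, 0], [0, 0, 0], [0, 0, 0], [0, 0, 0], [0, 0, 0], [0, 0, 0]]' --gripper '[-1, -1, -1, -1, -1, -1, -1, -1]'

```text
time: 15.75
tool_pos: [0.4381, 0.0579, 0.3129]
ee_rot: [3.142, -0.002, -0.0]
wrist_force: [0.2, -0.7, -3.6]
width: 0.0587
finger_force: 30.0
```

play_rows --translation '[[0, 0, 0.03], [0, 0, 0.03], [0, 0, 0]]' --twist '[[0, 0, 0], [0, 0, 0], [0, 0, 0]]' --gripper '[-1, -1, -1]'

```text
time: 16.05
tool_pos: [0.4382, 0.0579, 0.3122]
ee_rot: [3.142, -0.003, -0.0]
wrist_force: [-1.5, 0.4, 6.2]
width: 0.0588
finger_force: 30.0
```

play_rows --translation '[[0, 0, 0], [0, 0, 0], [0, 0, 0], [0, 0, 0], [0, 0, -0.43], [0, 0, -0.75], [0, 0, -0.8], [0, 0, -0.75]]' --twist '[[0, 0, 0], [0, 0, 0], [0, 0, 0], [0, 0, 0], [0, 0, 0], [0, 0, 0], [0, 0, 0], [0, 0, 0]]' --gripper '[1, 1, 1, 1, 1, 1, 1, 1]'

```text
time: 16.85
tool_pos: [0.4377, 0.0578, 0.4198]
ee_rot: [3.142, 0.0, -0.0]
wrist_force: [-0.0, 0.4, 0.1]
width: 0.094
finger_force: 0.0
```

play_rows --translation '[[0, 0, 0], [0, 0, 0], [0, 0, 0], [0, 0, 0]]' --twist '[[0, 0, 0], [0, 0, 0], [0, 0, 0], [0, 0, 0]]' --gripper '[1, 1, 1, 1]'

```text
time: 17.25
tool_pos: [0.4376, 0.0579, 0.4167]
ee_rot: [3.141, 0.004, -0.0]
wrist_force: [0.0, -0.1, 0.2]
width: 0.094
finger_force: 0.0
```

```bash
python3 - <<'E'
from h import *
f=[];j=[]
for i in range(30):
    im=robot.snapshot("wrist") ; o=robot.get_obs(); f.append(o["wrist_force"]);j.append(o["joint_torque"])
print(o["time"],np.mean(f,0),np.std(f,0)/30**.5,o["tool_pos"],np.mean(j,0).round(3),np.std(j,0).round(3),o["joint_positions"])
E
```

```text
18.75 [ 0.04196018  0.00155932 -0.05091271] [0.08640575 0.12036361 0.11312447] [0.43780704 0.05785485 0.41874117] [-0.0000e+00 -2.3617e+01 -3.0411e+01  1.5000e-02 -7.3000e-02 -0.0000e+00] [0.001 0.041 0.038 0.    0.003 0.   ] [ 2.90804059e-03 -1.59304928e-01  1.58178704e+00 -1.23867972e-04
  1.71907323e+00  1.57388186e+00]
```

play_rows --translation '[[0, 0, 0.67], [0, 0, 0.68], [0, 0, 0.68], [0, 0, 0.67], [0, 0, 0], [0, 0, 0], [0, 0, 0], [0, 0, 0]]' --twist '[[0, 0, 0], [0, 0, 0], [0, 0, 0], [0, 0, 0], [0, 0, 0], [0, 0, 0], [0, 0, 0], [0, 0, 0]]' --gripper '[1, 1, 1, 1, -1, -1, -1, -1]'

```text
time: 19.55
tool_pos: [0.4384, 0.0579, 0.3127]
ee_rot: [3.142, -0.004, -0.0]
wrist_force: [-0.4, -0.6, -0.2]
width: 0.0655
finger_force: 0.0
```

play_rows --translation '[[0, 0, 0], [0, 0, 0], [0, 0, 0], [0, 0, -0.5], [0, 0, -0.75], [0, 0, -0.75], [0, 0, -0.75], [0, 0, 0]]' --twist '[[0, 0, 0], [0, 0, 0], [0, 0, 0], [0, 0, 0], [0, 0, 0], [0, 0, 0], [0, 0, 0], [0, 0, 0]]' --gripper '[-1, -1, -1, -1, -1, -1, -1, -1]'

```text
time: 20.35
tool_pos: [0.4383, 0.0579, 0.4241]
ee_rot: [3.142, -0.007, -0.0]
wrist_force: [0.9, 0.5, -3.6]
width: 0.0588
finger_force: 30.0
```

play_rows --translation '[[0.177, 0.937, 0], [0.177, 0.937, 0], [0.177, 0.937, 0], [0.177, 0.937, 0], [0.177, 0.937, 0], [0.177, 0.937, 0], [0.177, 0.937, 0], [0.177, 0.937, 0]]' --twist '[[0, 0, 0], [0, 0, 0], [0, 0, 0], [0, 0, 0], [0, 0, 0], [0, 0, 0], [0, 0, 0], [0, 0, 0]]' --gripper '[-1, -1, -1, -1, -1, -1, -1, -1]'

```text
time: 21.15
tool_pos: [0.4943, -0.2435, 0.417]
ee_rot: [-3.139, 0.005, -0.0]
wrist_force: [1.6, -0.4, -3.5]
width: 0.0587
finger_force: 30.0
```

play_rows --translation '[[0.177, 0.937, 0], [0, 0, 0], [0, 0, 0], [0, 0, 0], [0, 0, 0], [0, 0, 0]]' --twist '[[0, 0, 0], [0, 0, 0], [0, 0, 0], [0, 0, 0], [0, 0, 0], [0, 0, 0]]' --gripper '[-1, -1, -1, -1, -1, -1]'

```text
time: 21.75
tool_pos: [0.5015, -0.2784, 0.4209]
ee_rot: [3.141, -0.0, 0.001]
wrist_force: [0.2, 0.5, -3.5]
width: 0.0588
finger_force: 30.0
```

```bash
python3 - <<'E'
from ov import *
m=robot.camera_model("wrist"); im=robot.snapshot("wrist")[:,:,::-1].copy()
o=robot.get_obs();t=o["tool_pos"]; zb=t[2]-.3115; print(t,o["wrist_force"],o["time"])
for n in("stand_hole1","bottle_a"): print(n,[(round(d["score"],2),np.round(d["centre"],4).tolist()) for d in robot.spot_point(n,"wrist")])
h=(.5016,-.2794)
hc=w2p([[*h,.074]],m=m)[0]; x0,y0=int(hc[0]-50),int(hc[1]-45)
cr=cv2.resize(im[y0:y0+70,x0:x0+100],None,fx=8,fy=8,interpolation=cv2.INTER_CUBIC)
cr=cv2.createCLAHE(4,(4,4)).apply(cv2.cvtColor(cr,cv2.COLOR_BGR2GRAY)); cr=cv2.cvtColor(cr,8)
for (x,y,z,r,c) in((*h,.074,.033,(0,255,0)),(t[0],t[1],zb,.0295,(0,255,255))):
    cv2.polylines(cr,[((w2p(np.c_[x+r*np.cos(a),y+r*np.sin(a),0*a+z],m=m)-[x0,y0]+.5)*8).astype(int).reshape(-1,1,2)],False,c,1)
cv2.imwrite("pics/h2z.png",cr)
E
```

```text
[ 0.50145754 -0.27849847  0.4210177 ] [ 0.77493386  1.23198101 -4.305988  ] 21.8
stand_hole1 [(0.63, [0.5888, -0.2738, 0.0081]), (0.55, [0.5009, -0.2805, 0.0093])]
bottle_a [(0.83, [0.583, -0.004, 0.0007]), (0.66, [0.5564, 0.1029, -0.0013]), (0.64, [0.5009, -0.279, 0.1105])]
```

View pics/h2z.png

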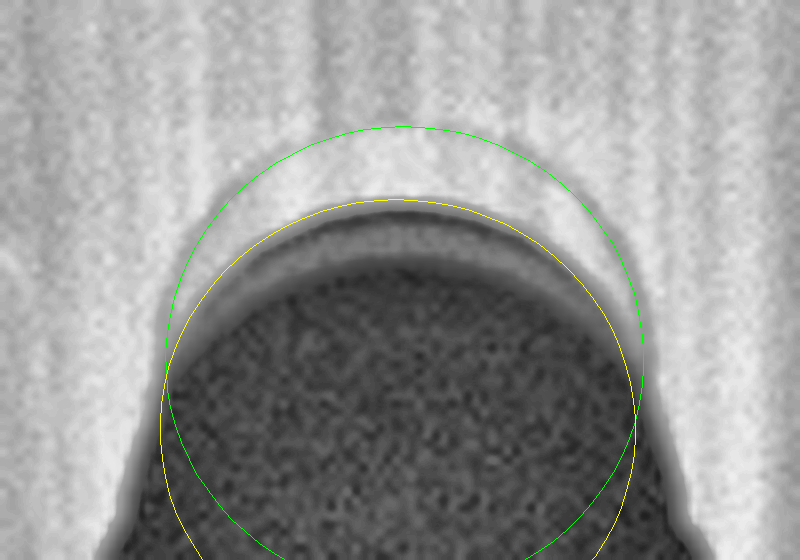

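play_rows --translation '[[0.028, 0.025, 0], [0, 0, 0.4], [0, 0, 0.4], [0, 0, 0.4], [0, 0, 0.3], [0, 0, 0], [0, 0, 0], [0, 0, 0]]' --twist '[[0, 0, 0], [0, 0, 0], [0, 0, 0], [0, 0, 0], [0, 0, 0], [0, 0, 0], [0, 0, 0], [0, 0, 0]]' --gripper '[-1, -1, -1, -1, -1, -1, -1, -1]'

```text
time: 22.7
tool_pos: [0.5028, -0.2806, 0.3621]
ee_rot: [3.14, -0.002, -0.0]
wrist_force: [0.7, -1.0, -3.1]
width: 0.0589
finger_force: 30.0
```

play_rows --translation '[[0, 0, 0.3], [0, 0, 0.3], [0, 0, 0.25], [0, 0, 0.08], [0, 0, 0.04], [0, 0, 0.03], [0, 0, 0.03], [0, 0, 0]]' --twist '[[0, 0, 0], [0, 0, 0], [0, 0, 0], [0, 0, 0], [0, 0, 0], [0, 0, 0], [0, 0, 0], [0, 0, 0]]' --gripper '[-1, -1, -1, -1, -1, -1, -1, -1]'

```text
time: 23.5
tool_pos: [0.5022, -0.28, 0.3223]
ee_rot: [-3.141, -0.0, 0.0]
wrist_force: [-5.6, 3.1, 8.6]
width: 0.0586
finger_force: 30.0
```

play_rows --translation '[[0, 0, 0], [0, 0, 0], [0, 0, 0], [0, 0, 0], [0, 0, -0.4], [0, 0, -0.9], [0, 0, -0.9], [0, 0, -0.85]]' --twist '[[0, 0, 0], [0, 0, 0], [0, 0, 0], [0, 0, 0], [0, 0, 0], [0, 0, 0], [0, 0, 0], [0, 0, 0]]' --gripper '[1, 1, 1, 1, 1, 1, 1, 1]'

```text
time: 24.3
tool_pos: [0.5026, -0.2805, 0.4428]
ee_rot: [3.141, -0.0, -0.0]
wrist_force: [0.9, -0.2, -0.1]
width: 0.094
finger_force: 0.0
```

play_rows --translation '[[0.286, -0.989, 0], [0.286, -0.989, 0], [0.286, -0.989, 0], [0.286, -0.989, 0], [0.286, -0.989, 0], [0.286, -0.989, 0], [0.286, -0.989, 0], [0, 0, 0]]' --twist '[[0, 0, 0], [0, 0, 0], [0, 0, 0], [0, 0, 0], [0, 0, 0], [0, 0, 0], [0, 0, 0], [0, 0, 0]]' --gripper '[1, 1, 1, 1, 1, 1, 1, 1]'

```text
time: 25.1
tool_pos: [0.5835, 0.0007, 0.4409]
ee_rot: [-3.14, -0.0, 0.006]
wrist_force: [-0.2, -0.4, 1.1]
width: 0.0938
finger_force: 0.0
```

play_rows --translation '[[0, 0, 0], [0, 0, 0], [0, 0, 0]]' --twist '[[0, 0, 0], [0, 0, 0], [0, 0, 0]]' --gripper '[1, 1, 1]'

```text
time: 25.4
tool_pos: [0.5826, -0.0049, 0.4415]
ee_rot: [3.141, -0.0, -0.002]
wrist_force: [-0.3, -0.6, 0.0]
width: 0.0943
finger_force: 0.0
```

```bash
python3 - <<'E'
from ov import *
view("c1",[(.582,-.003),(.549,.107)],0,[(.502,-.28),(.5916,-.2764)])
for n in("stand_hole1","bottle_a","pan_floor"): print(n,[(round(d["score"],2),np.round(d["centre"],4).tolist()) for d in robot.spot_point(n,"wrist")])
E
```

```text
[ 0.5826 -0.0049  0.4415] [ 3.141e+00 -0.000e+00 -2.000e-03] [-0.33 -0.63  0.04] 25.4
stand_hole1 [(0.92, [0.5013, -0.2818, 0.0078]), (0.91, [0.5879, -0.2749, 0.0096]), (0.77, [0.4076, -0.2807, 0.0093])]
bottle_a [(0.9, [0.4999, -0.276, 0.0095]), (0.87, [0.5558, 0.1054, 0.0003]), (0.85, [0.586, 0.0003, -0.0007]), (0.82, [0.7325, -0.1966, 0.0001])]
pan_floor [(0.59, [0.4959, 0.2684, 0.0034])]
```

View pics/c1.png

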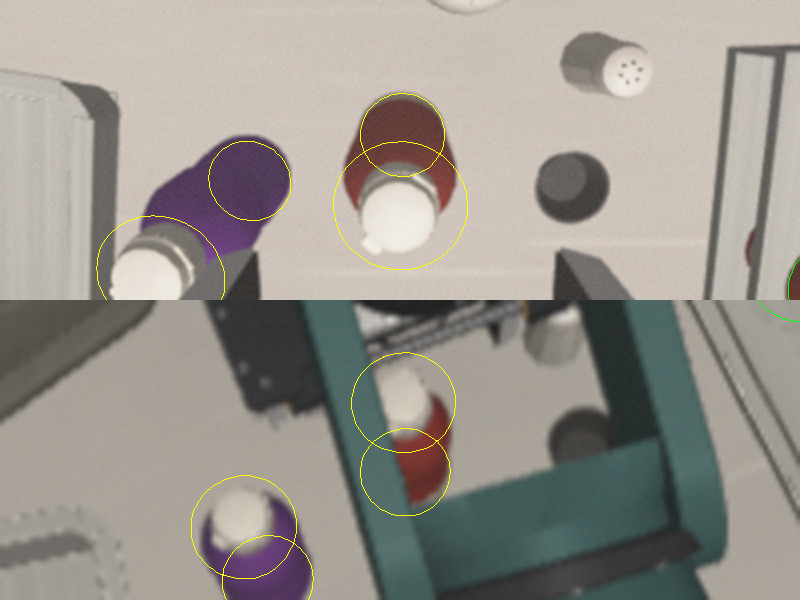

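play_rows --translation '[[0.04, 0, 0.815], [0, 0, 0.815], [0, 0, 0.815], [0, 0, 0.815], [0, 0, 0], [0, 0, 0], [0, 0, 0], [0, 0, 0]]' --twist '[[0, 0, 0], [0, 0, 0], [0, 0, 0], [0, 0, 0], [0, 0, 0], [0, 0, 0], [0, 0, 0], [0, 0, 0]]' --gripper '[1, 1, 1, 1, 1, -1, -1, -1]'

```text
time: 26.45
tool_pos: [0.585, -0.0037, 0.314]
ee_rot: [3.141, -0.005, -0.0]
wrist_force: [-0.6, 0.1, 0.3]
width: 0.0732
finger_force: 0.0
```

play_rows --translation '[[0, 0, 0], [0, 0, 0], [0, 0, 0], [0, 0, 0], [0, 0, -0.5], [0, 0, -0.75], [0, 0, -0.75], [0, 0, -0.75]]' --twist '[[0, 0, 0], [0, 0, 0], [0, 0, 0], [0, 0, 0], [0, 0, 0], [0, 0, 0], [0, 0, 0], [0, 0, 0]]' --gripper '[-1, -1, -1, -1, -1, -1, -1, -1]'

```text
time: 27.25
tool_pos: [0.5841, -0.0037, 0.4201]
ee_rot: [3.141, 0.004, -0.0]
wrist_force: [0.6, -0.6, -2.7]
width: 0.0585
finger_force: 29.9
```

play_rows --translation '[[0, 0, 0], [0, 0, 0], [0, 0, 0], [0, 0, 0], [0, 0, 0], [0, 0, 0]]' --twist '[[0, 0, 0], [0, 0, 0], [0, 0, 0], [0, 0, 0], [0, 0, 0], [0, 0, 0]]' --gripper '[-1, -1, -1, -1, -1, -1]'

```text
time: 27.85
tool_pos: [0.5843, -0.0036, 0.4201]
ee_rot: [-3.142, 0.002, -0.0]
wrist_force: [-0.4, 0.2, -2.2]
width: 0.0591
finger_force: 29.9
```

```bash
python3 - <<'E'
from h import *
f=[]
for i in range(12):
    im=robot.snapshot("wrist") ; o=robot.get_obs(); f.append(o["wrist_force"])
print(o["time"],np.mean(f,0),np.std(f,0)/12**.5,o["tool_pos"],o["width"])
E
```

```text
28.45 [ 0.20412703 -0.34461267 -3.25529607] [0.08681197 0.1331042  0.1317578 ] [ 0.58430528 -0.00357707  0.42119135] 0.05884769249228812
```

```bash
python3 - <<'E'
from h import *
f=[]
for i in range(25):
    im=robot.snapshot("wrist") ; o=robot.get_obs(); f.append(o["wrist_force"])
print(o["time"],np.mean(f,0),np.std(f,0)/5,o["tool_pos"])
E
```

```text
29.7 [-8.54090691e-02  1.82705671e-03 -3.33436717e+00] [0.10072433 0.1160985  0.10024271] [ 0.58432853 -0.00357656  0.42115278]
```

play_rows --translation '[[-0.6, 0, 0], [-0.9, 0, 0], [-0.9, 0, 0], [-0.9, 0, 0], [0, -0.7, 0], [0, -0.95, 0], [0, -0.95, 0], [0, -0.95, 0]]' --twist '[[0, 0, 0], [0, 0, 0], [0, 0, 0], [0, 0, 0], [0, 0, 0], [0, 0, 0], [0, 0, 0], [0, 0, 0]]' --gripper '[-1, -1, -1, -1, -1, -1, -1, -1]'

```text
time: 30.5
tool_pos: [0.4519, 0.1396, 0.4216]
ee_rot: [-3.141, -0.001, -0.001]
wrist_force: [0.6, -0.6, -3.1]
width: 0.0585
finger_force: 30.0
```

play_rows --translation '[[0, -0.95, 0], [0.25, -0.95, 0], [0.25, -0.95, 0], [0.22, -0.44, 0], [0, 0, 0], [0, 0, 0], [0, 0, 0], [0, 0, 0]]' --twist '[[0, 0, 0], [0, 0, 0], [0, 0, 0], [0, 0, 0], [0, 0, 0], [0, 0, 0], [0, 0, 0], [0, 0, 0]]' --gripper '[-1, -1, -1, -1, -1, -1, -1, -1]'

```text
time: 31.3
tool_pos: [0.481, 0.269, 0.4215]
ee_rot: [3.141, -0.0, -0.002]
wrist_force: [-0.1, 0.1, -1.3]
width: 0.0587
finger_force: 30.0
```

```bash
python3 - <<'E'
from ov import *
m=robot.camera_model("wrist"); im=robot.snapshot("wrist")[:,:,::-1].copy()
o=robot.get_obs();t=o["tool_pos"]; zb=t[2]-.3115; print(t,o["wrist_force"],o["time"])
def dr(p,c): cv2.polylines(im,[w2p(p,m=m).astype(int).reshape(-1,1,2)],False,c,1)
dr(np.c_[t[0]+.0295*np.cos(a),t[1]+.0295*np.sin(a),0*a+zb],(0,255,255))
dr(np.c_[t[0]+.0295*np.cos(a),t[1]+.0295*np.sin(a),0*a+.003],(255,255,0))
th=-.16;e=np.array([np.cos(th),np.sin(th)]);n=np.array([-e[1],e[0]])
for hx,hy,z,c in((.13,.051,.065,(0,0,255)),(.13,.051,.003,(0,255,0))):
    dr(np.array([[*(np.array([.493,.268])+i*hx*e+j*hy*n),z] for i,j in((1,1),(1,-1),(-1,-1),(-1,1),(1,1))]),c)
cv2.imwrite("pics/p1.png",im)
E
```

```text
[0.48103845 0.26903372 0.4215368 ] [-0.33590234 -0.54018085 -3.11177156] 31.35
```

View pics/p1.png

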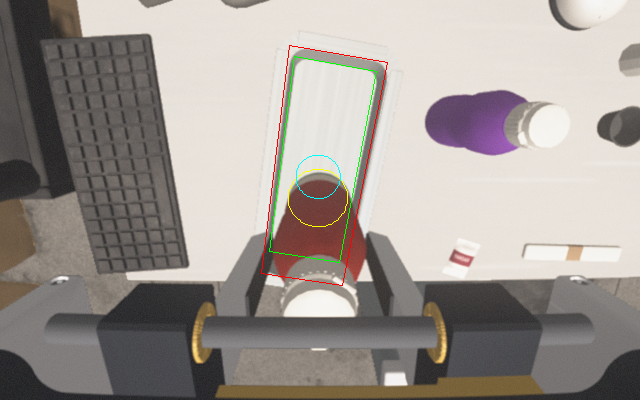

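play_rows --translation '[[0, 0, 0.5], [0, 0, 0.8], [0, 0, 0.7], [0, 0, 0.5], [0, 0, 0.06], [0, 0, 0.03], [0, 0, 0.03], [0, 0, 0]]' --twist '[[0, 0, 0], [0, 0, 0], [0, 0, 0], [0, 0, 0], [0, 0, 0], [0, 0, 0], [0, 0, 0], [0, 0, 0]]' --gripper '[-1, -1, -1, -1, -1, -1, -1, -1]'

```text
time: 32.15
tool_pos: [0.4815, 0.2701, 0.3178]
ee_rot: [-3.141, -0.002, -0.0]
wrist_force: [-0.4, -0.1, -2.6]
width: 0.0583
finger_force: 30.0
```

play_rows --translation '[[0, 0, 0.03], [0, 0, 0.03], [0, 0, 0]]' --twist '[[0, 0, 0], [0, 0, 0], [0, 0, 0]]' --gripper '[-1, -1, -1]'

```text
time: 32.45
tool_pos: [0.4814, 0.2701, 0.3154]
ee_rot: [-3.141, -0.002, -0.0]
wrist_force: [0.4, 0.2, 1.9]
width: 0.0586
finger_force: 30.0
```

play_rows --translation '[[0, 0, 0.01], [0, 0, 0], [0, 0, 0], [0, 0, 0], [0, 0, 0], [0, 0, -0.4], [0, 0, -0.9], [0, 0, -0.9]]' --twist '[[0, 0, 0], [0, 0, 0], [0, 0, 0], [0, 0, 0], [0, 0, 0], [0, 0, 0], [0, 0, 0], [0, 0, 0]]' --gripper '[-1, 1, 1, 1, 1, 1, 1, 1]'

```text
time: 33.25
tool_pos: [0.481, 0.27, 0.4012]
ee_rot: [3.14, 0.003, -0.0]
wrist_force: [-0.2, 0.7, 0.7]
width: 0.094
finger_force: 0.0
```

play_rows --translation '[[0, 0, -0.9], [0, 0, -0.9], [-0.5, 0, 0], [-0.5, 0, 0], [-0.5, 0, 0], [0, 0, 0], [0, 0, 0], [0, 0, 0]]' --twist '[[0, 0, 0], [0, 0, 0], [0, 0, 0], [0, 0, 0], [0, 0, 0], [0, 0, 0], [0, 0, 0], [0, 0, 0]]' --gripper '[1, 1, 1, 1, 1, 1, 1, 1]'

```text
time: 34.05
tool_pos: [0.4218, 0.2701, 0.4732]
ee_rot: [3.141, 0.0, -0.0]
wrist_force: [0.4, 0.0, -0.1]
width: 0.0942
finger_force: 0.0
```

```bash
python3 - <<'E'
from h import *
o=robot.get_obs(); print(o["tool_pos"],o["time"],o["wrist_force"])
for c in("wrist","top"):
    im=robot.snapshot(c)
    for n in("bottle_a","shaker_mid","dip_cup_mid","cutlery_mid","sachet_mid"): print(c,n,[(round(d["score"],2),np.round(d["centre"],3).tolist()) for d in robot.spot_point(n,c)])
    if c=="top": cv2.imwrite("pics/end.png",im[:,:,::-1])
E
```

```text
[0.42181264 0.27008424 0.47315371] 34.05 [ 0.43168252  0.02943638 -0.12208986]
wrist bottle_a [(0.76, [0.555, 0.108, 0.001]), (0.72, [0.482, 0.269, 0.004])]
wrist shaker_mid [(0.82, [0.632, -0.133, 0.041])]
wrist dip_cup_mid [(0.96, [0.548, -0.123, 0.014])]
wrist cutlery_mid [(0.65, [0.368, -0.107, 0.002])]
wrist sachet_mid [(0.86, [0.365, 0.066, 0.006]), (0.51, [0.495, 0.268, 0.002])]
top bottle_a [(0.95, [0.731, -0.2, 0.002]), (0.65, [0.553, 0.107, -0.002]), (0.63, [0.501, -0.282, 0.01]), (0.6, [0.412, -0.285, 0.009]), (0.42, [0.481, 0.274, 0.004]), (0.22, [0.484, 0.271, 0.094])]
top shaker_mid [(0.5, [0.628, -0.126, 0.036])]
top dip_cup_mid []
top cutlery_mid [(0.74, [0.366, -0.104, 0.008]), (0.41, [0.585, -0.274, 0.006])]
top sachet_mid [(0.7, [0.367, 0.067, 0.01])]
```

View pics/end.png

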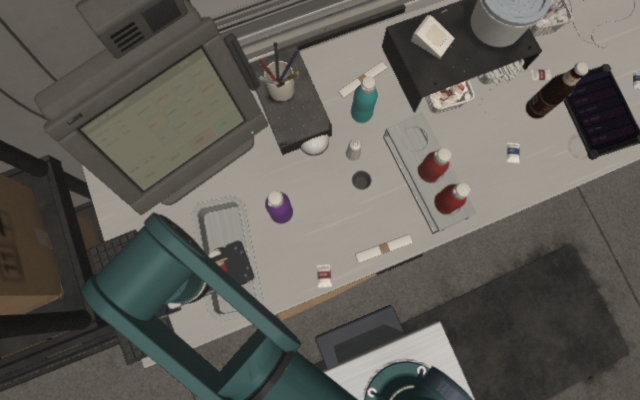

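The picture shows two bottles upright in the stand at (433,165) and (452,198). The third is in the pan at about (215,262), partly hidden by the gripper, and the bystanders have not moved.

```bash
python3 -c "
from bench import robot
print(robot.close_job())"
```

```text
the job is handed in; nothing more can be done
None
```

I handed the job in at about 34 s: the bottles weighing about 0.55 kg and 0.39 kg stand upright in the stand, the one at about 0.33 kg stands in the pan, and the small things are where they were; the last two are close to the 0.36 kg half-full mark.

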